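Close the water tank's outlet with its camlock coupling

ROBOT

A 6-joint arm with a two-finger parallel gripper is mounted at the origin on the work surface. World frame = base frame: x ahead of the robot, y to its left, z up, the work surface at z = 0. Lengths are in m, angles in rad, forces in N, time in s.
With the tool pointing down it reaches from about 0.35 to 0.775 m from the base axis. Payload 7.3 kg.
Tool frame: the origin (TCP) lies on the centre line of the jaws, within the pads' length; the fingertips stand 11 mm ahead of it and the grasp point (between the pads) lies 8 mm behind it; y points along the fingers, z is the direction in which the jaws open and shut, and the axes are right-handed (so a half turn about y gives the same grasp; the last joint's range is limited). The gripper opens to 92 mm and grips with 3 to 60 N. Pads are 19 mm wide; open, the fingers measure 130 mm over their backs; the gripper's body (75 mm by 190 mm) begins 47 mm behind the grasp point.
Start: joints at [-1.344, 0.342, 1.524, -0, 1.275, -0.146], TCP at [0.191, -0.489, 0.238] pointing down, gripper open.
Joint ranges: [-2.53, 2.53], [-0.77, 2.02], [0.04, 2.7], [-1, 4.14], [0.28, 2.66], [-3.11, 3.11]. Speed limits (rad/s): [2.57, 2.57, 3.14, 3.14, 3.14, 3.14].

INTERFACE

Orientations are given as [roll, pitch, yaw] about the fixed x, y, z axes, in that order (R = Rz(yaw) Ry(pitch) Rx(roll)).
In Python, from cell import robot, cams gives the robot as it stands.
- The arm moves only by the tool apply_moves, never from a script. Its argument "plan" is a list of rows, each a list of 7 numbers: the shift along the tool's x, y, z in m, then the turn, a rotation vector about the tool's x, y, z in degrees, then the gripper command: -1 is fully open, 1 is shut, values between are in proportion. A call has exactly 5 rows; each row is the pose to reach, as a shift and turn from the pose commanded when the call began, along the tool's axes at that moment; what a row does not reach only later rows make up. A row lasts 1/8 s, in which the tool goes at most 62.5 mm and 10.7 degrees, less where a joint would pass 70% of its speed; a pose out of reach is approached as far as the arm can. A call with a gripper value outside its range is refused whole. The fingers move at their own pace and stop on an object; "squeeze" is the grip in N (left out, the last holds). Time passes only in rows, so rows that repeat a pose let the fingers close, or fill a call up. It gives the time, the measured TCP pose, the force and the opening at its end, in the units of the state.
- robot.observe(): the state, without advancing time (a new reading comes with each control period).
- cams.read_camera(name): name is "side" or "top"; returns the picture (480x640x3 uint8, blue, green, red); there is no depth.
- cams.calibration(name): a dict with "fx", "fy", "cx", "cy" (pixels), "dist" ([k1, k2, p1, p2, k3] as OpenCV has them; the pictures are not rectified), "extrinsics" (4x4, takes a point from world to camera coordinates). Camera axes: x right, y up, looking along -z (the intrinsics and any distortion apply to the point x, -y, -z); pixel columns grow to the right and rows downward; lengths in m; the calibration is good to about 2 mm. A picture is of the moment at which its call begins. calibration takes no time and is no camera call.
- robot.hand_in(): hands the job in, once; it reports no verdict.
The state is a dict: "time": time; "qpos": joint angles; "qvel": joint speeds; "joint_efforts": joint torques, N m; "tool_pos": TCP position; "tool_rot": TCP orientation; "contact_force": force on the tool from outside, world axes, zero at the start; "torque": the same for the moment, N m; "opening": finger opening in m.
Only numpy, scipy, OpenCV 4.12 (cv2) and the standard library are available. Lean on these libraries where they do the work, as an engineer would, in place of code of your own. Each camera call takes 0.05 s, during which the arm holds its last target. There are 200 camera calls.

TASK

The stainless water tank is to be filled, so close its outlet: take the aluminium camlock coupling with the open arms from the counter, push it fully home on the tank's grooved outlet, firmly against its gasket but without forcing it, then swing its two cam arms down flat along its body, one after the other. Leave everything else where it stands and let go of the coupling.

Things in the scene. Friction and masses are not known exactly. Their poses are not given: they have to be found in the camera images.
- coupling_flats (a point): Centre of the octagon of the loose camlock coupling (plain aluminium, steel arms, 0.3 to 0.5 kg), 24 mm above its underside as it lies on its side; x along its axis to the open mouth, y left, z up. Octagon: 28 mm long, 48 mm across flats, two flats upright: grip here from above. It goes on level, the same way up as it lies. Gasket face at x = +19.2 mm, mouth plane at x = +48 mm.
- coupling: The whole coupling, origin at the middle of its underside, 17 mm nearer the mouth than the octagon's centre, same axes. Round bell 34 mm long, 48 mm across, then the octagon, then a 16 mm square plug head. Bore 37.8 mm across; at its bottom a black rubber gasket that gives 1 mm per 8 N, 3 mm at most. About 190 mm wide over the open arms.
- gasket: The black rubber gasket at the bottom of the coupling's bore, 38 mm across; origin at the centre of the face that the outlet's nose bears on, 19.2 mm on the mouth side of the octagon's centre. It gives 1 mm per 8 N, 3 mm at most. Home: the nose bears on it firmly (6 to 12 N while pushed; sliding drag of up to 8 N comes on top); above 18 N it is crushed. Locked by both arms it keeps some 5 N.
- tank: Stainless tank, fixed, 260 mm across, 292 mm high with its knob; origin at the centre of its underside; the outlet points along its -x. More than 50 N in all between coupling and outlet (jamming askew, levering) is forcing it.
- outlet_root (a point): Where the tank's outlet leaves the tank wall, on the outlet's level axis, 62 mm up; x points into the tank, the way the coupling is pushed. A pipe with the grooved adaptor on its end: 111 to 139 mm from wall to nose, at whatever length it was clamped in its gland nut. From the nose: 36.6 mm across, 2 mm chamfer on the first 3 mm, groove at 9 to 22 mm, full size to 34 mm, then a 46 mm hexagon.
- cam_left (a joint): Angle in rad of the cam arm on the coupling's left (+y): 0 closed, flat along the body, pointing back (-x); opens outward in a level arc, 1.57 straight out sideways, stop at 1.85; stays where left. Coupling home: the cam bites below 0.9 rad, needs 2 to 6 N at 50 mm from the pin, then snaps over centre to its stop at 0. Coupling not home: the cam lands on the nose and stops near 1 rad.
- cam_right (a joint): The same for the cam arm on the coupling's right (-y) side, mirror image.
- pin_left (a point): Upright hinge pin of the left cam arm, at x = +35 mm, y = +26 mm, z = 0 of the coupling_flats frame. The arm is a steel bar 68 mm long, 6 mm thick, 12 mm high (half above, half below the axis); the bar's centre line runs 5.5 mm beside the pin, on the outer side when closed.
- pin_right (a point): Upright hinge pin of the right cam arm, at x = +35 mm, y = -26 mm, z = 0 of the coupling_flats frame.
- armend_left (a point): Centre of the 16 mm finger ring at the end of the left cam arm, 61 mm from its pin.
- armend_right (a point): Centre of the 16 mm finger ring at the end of the right cam arm, 61 mm from its pin.
- spare_cap: Bystander: larger closing cap, aluminium, 66 mm across and 44 mm tall, standing on the counter on its mouth, its two arms folded up; origin at the centre of its underside
- spare_plug: Bystander: loose grooved plug, aluminium, 50 mm across the foot and 43 mm tall, standing; origin at the centre of its underside
- spare_gasket: Bystander: black rubber ring, 48 mm across, 6 mm thick, lying flat; origin at the centre of its underside
- spanner: Bystander: steel spanner, 200 mm long, lying flat; origin on its underside
- mug: Bystander: white mug, 76 mm across and 90 mm tall; origin at the centre of its underside
- soap: Bystander: green washing-up bottle, 64 mm across and 190 mm tall; origin at the centre of its underside
- bowl: Bystander: steel bowl, 140 mm across and 50 mm tall; origin at the centre of its underside
- dish_brush: Bystander: dish brush, 200 mm long, lying; origin on its underside
Not all that is in view belongs to the job. Leave any green or red look-alike of the coupling alone.

How it is judged:
By the outcome, as a careful person would: the job done as asked, in the order asked, and still so for the second after the job is handed in, with the robot touching nothing.
It also fails if it takes over 72 s, if anything falls off the work surface, if the arm or the gripper's body presses on something with over 40 N, if the wrist force passes 120 N, or if a joint passes its speed limit or range.

## Working session

There is one attempt and no reset: what is moved stays moved. The work goes in short steps, Python scripts to look and compute and a tool call to move; the robot and the scene stay as the last step left them, time stands still between calls to the robot, and variables do not carry over. Pictures are saved under pics/ and viewed, about 8 in all and at most 12, crops included, and the job is handed in when it is done.

Besides the shell and the picture viewer there is one more tool, called after ">>>" by a JSON object that holds its "api" and its "payload", one argument or row to a line. apply_moves: Moves the arm, as the interface text tells. Its arguments: {"type":"object","properties":{"plan":{"type":"array","items":{"type":"array","items":{"type":"number"}}},"squeeze":{"type":"number"}},"required":["plan"]}

```bash
ls; mkdir -p pics; cat > h.py <<'E'
import numpy as np, cv2
from cell import robot, cams
from scipy.spatial.transform import Rotation as R
def cal(n):
    c=cams.calibration(n); K=np.array([[c['fx'],0,c['cx']],[0,c['fy'],c['cy']],[0,0,1.]])
    return K,np.array(c['dist'],float),np.array(c['extrinsics'])
F=np.diag([1,-1,-1.])
def proj(n,P):
    K,d,E=cal(n); P=np.atleast_2d(P).astype(float); p=(P@E[:3,:3].T+E[:3,3])@F
    return cv2.projectPoints(p,np.zeros(3),np.zeros(3),K,d)[0].reshape(-1,2)
def ray(n,uv):
    K,d,E=cal(n); q=cv2.undistortPoints(np.array(uv,float).reshape(-1,1,2),K,d).reshape(-1,2)
    v=np.c_[q,np.ones(len(q))]@F@E[:3,:3]; return -E[:3,:3].T@E[:3,3],v
def onz(n,uv,z):
    o,v=ray(n,uv); return o+v*((z-o[2])/v[:,2])[:,None]
E
python3 - <<'E'
from h import *
for n in('top','side'):
    im=cams.read_camera(n); cv2.imwrite(f'pics/{n}0.png',im); print(n,ray(n,[[320,240]]))
print(robot.observe())
E
```

```text
pics
top (array([ 0.216764  , -0.092879  ,  1.39001579]), array([[ 0.2076978 , -0.00657403, -0.97818272]]))
side (array([0.42490449, 0.7346961 , 1.0629175 ]), array([[ 0.03139668, -0.61927675, -0.78466558]]))
{'time': 0.1, 'qpos': array([-1.34402337e+00,  3.42658594e-01,  1.52491902e+00, -5.15358873e-06,
        1.27539589e+00, -1.46012394e-01]), 'qvel': array([-9.42664294e-05, -1.21568202e-03, -2.38632044e-03, -3.70459525e-04,
        2.51242609e-03,  6.53379273e-04]), 'joint_efforts': array([ 1.23584363e-03, -4.32002842e+01, -2.44695765e+01,  7.19267805e-02,
        5.26318874e-02, -5.70575651e-05]), 'tool_pos': array([ 0.19114529, -0.48859505,  0.23711243]), 'tool_rot': array([-1.57216320e+00,  1.96029315e-04, -2.76880593e+00]), 'contact_force': array([ 0.03339613,  0.13289279, -0.60294864]), 'torque': array([-0.01800571,  0.00345604, -0.00487688]), 'opening': 0.09171772589834332}
```

View pics/top0.png

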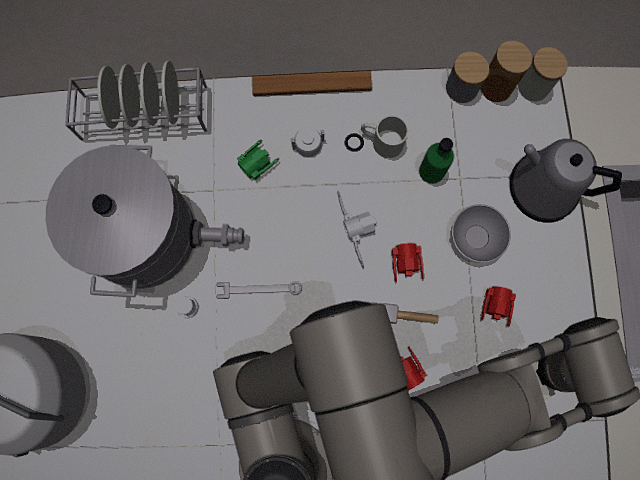

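View pics/side0.png

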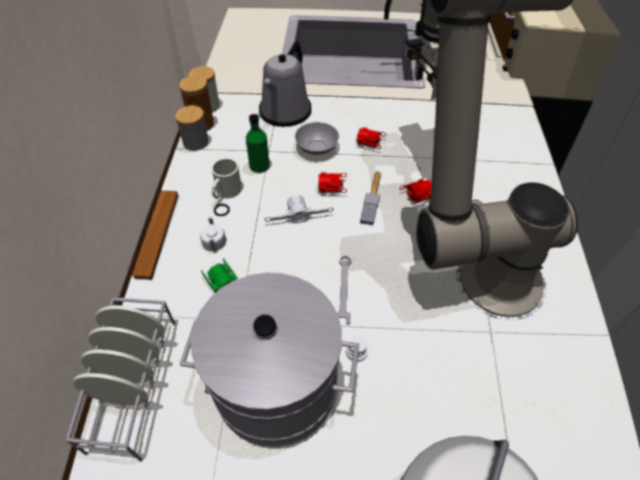

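Top view: the coupling (plain, arms open) is at about (358,226), and the outlet nose at (243,236) on the tank (120,215). What could be mistaken for it: green (258,160), red (407,260), (498,303) and (412,370), and the spare cap (308,141). I choose the plain one with open arms at (358,226) and check it in a close crop.

```bash
python3 - <<'E'
from h import *
a=cv2.imread('pics/top0.png'); b=cv2.imread('pics/side0.png')
c1=cv2.resize(a[180:280,185:385],None,fx=4,fy=4,interpolation=cv2.INTER_CUBIC)
c2=cv2.resize(b[180:230,250:350],None,fx=4,fy=4,interpolation=cv2.INTER_CUBIC)
o=np.zeros((600,800,3),np.uint8); o[:400]=c1; o[400:,:400]=c2; cv2.imwrite('pics/crop1.png',o)
for n in('top','side'): print(cal(n)[0].round(1).tolist(),cal(n)[1])
E
```

```text
[[601.9, 0.0, 319.8], [0.0, 601.9, 242.9], [0.0, 0.0, 1.0]] [-0.17400082  0.          0.          0.          0.        ]
[[506.6, 0.0, 319.4], [0.0, 506.6, 233.1], [0.0, 0.0, 1.0]] [-0.12712277  0.          0.          0.          0.        ]
```

View pics/crop1.png

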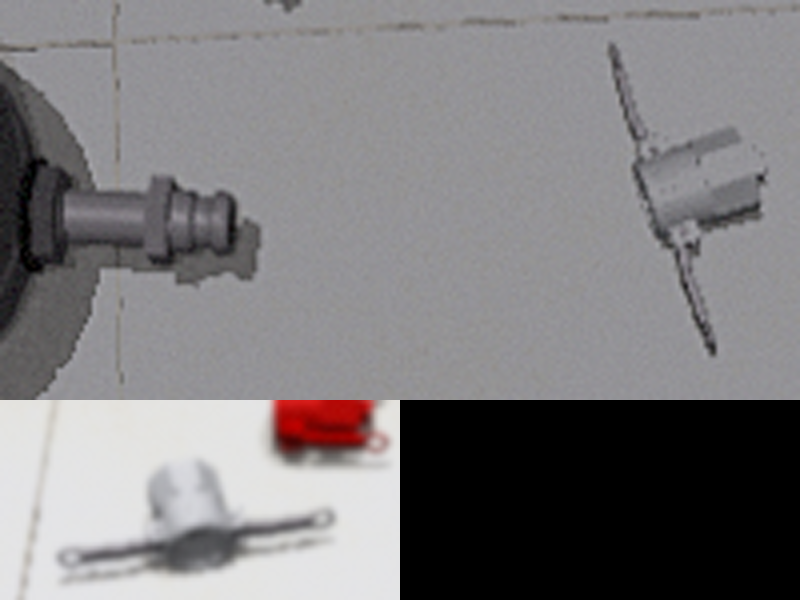

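```bash
python3 - <<'E'
from h import *
L=lambda x,y:[185+x/4,180+y/4]
# coupling, heights above counter
print('armends top@24',onz('top',[L(613,46),L(712,352)],.024).round(4).tolist())
print('armends side@24',onz('side',[[267.5,219.3],[330.5,209.5]],.024).round(4).tolist())
print('pins top ~',onz('top',[L(648,148),L(688,240)],.028).round(4).tolist())
print('head end mid',onz('top',[L(764,180)],.03).round(4).tolist())
print('outlet',[ (k,onz('top',[p],.062).round(4).tolist()) for k,p in dict(nose=L(236,222),hexc=L(160,221),pipe=L(100,218.5),gland=L(45,216)).items()])
a=cv2.imread('pics/top0.png'); g=cv2.cvtColor(a,6).astype(int)
for x in range(196,250,4): print(x,g[214:262,x].tolist())
E
```

```text
armends top@24 [[0.6217, -0.1509, 0.024], [0.4361, -0.1976, 0.024]]
armends side@24 [[0.6121, -0.1485, 0.024], [0.4434, -0.1935, 0.024]]
pins top ~ [[0.5576, -0.1676, 0.028], [0.5017, -0.1876, 0.028]]
head end mid [[0.5347, -0.2338, 0.03]]
outlet [('nose', [[0.5178, 0.0697, 0.062]]), ('hexc', [[0.5205, 0.1131, 0.062]]), ('pipe', [[0.5237, 0.1475, 0.062]]), ('gland', [[0.5268, 0.1792, 0.062]])]
196 [100, 95, 95, 97, 94, 76, 22, 36, 61, 61, 60, 59, 54, 51, 61, 59, 59, 56, 62, 62, 65, 53, 56, 56, 59, 62, 63, 60, 63, 44, 31, 24, 62, 73, 91, 97, 96, 95, 86, 94, 94, 91, 98, 92, 93, 93, 92, 93]
200 [96, 95, 98, 95, 91, 95, 95, 86, 48, 28, 30, 44, 31, 39, 43, 53, 50, 54, 53, 64, 57, 54, 58, 57, 49, 41, 32, 35, 30, 26, 26, 33, 60, 89, 92, 93, 94, 92, 95, 95, 91, 91, 94, 94, 97, 94, 91, 93]
204 [151, 129, 81, 88, 91, 90, 91, 95, 97, 94, 87, 69, 69, 73, 81, 98, 103, 107, 122, 127, 119, 104, 94, 89, 76, 65, 51, 66, 85, 95, 91, 93, 96, 98, 94, 92, 92, 97, 95, 93, 95, 95, 93, 89, 94, 89, 92, 93]
208 [147, 144, 143, 150, 146, 147, 148, 151, 156, 154, 157, 129, 89, 84, 84, 96, 98, 102, 121, 131, 120
[... 1715 characters left out ...]
7]
240 [148, 145, 145, 151, 148, 148, 145, 147, 151, 148, 144, 145, 154, 119, 70, 87, 93, 100, 106, 111, 109, 119, 111, 101, 102, 91, 84, 72, 52, 49, 80, 97, 93, 85, 115, 146, 151, 151, 144, 146, 146, 146, 147, 147, 145, 147, 146, 147]
244 [142, 146, 149, 146, 147, 147, 146, 147, 150, 148, 147, 146, 146, 148, 156, 145, 126, 113, 114, 117, 118, 121, 96, 67, 68, 65, 80, 87, 91, 92, 94, 94, 97, 91, 86, 114, 148, 149, 145, 151, 147, 147, 146, 151, 145, 148, 145, 147]
248 [150, 146, 146, 150, 142, 148, 148, 143, 147, 149, 146, 149, 143, 149, 146, 147, 150, 146, 149, 149, 153, 126, 88, 94, 90, 89, 92, 93, 84, 87, 83, 79, 80, 81, 118, 129, 143, 151, 148, 148, 145, 147, 150, 147, 149, 145, 147, 148]
```

```bash
python3 - <<'E'
from h import *
a=cv2.imread('pics/top0.png'); b=cv2.imread('pics/side0.png')
# knob: dark blob near known pixels
P={}
for n,im,(x,y) in(('top',a,(102,204)),('side',b,(265,326))):
    g=cv2.cvtColor(im,6); m=(g[y-16:y+17,x-16:x+17]<45).astype(np.uint8)
    k,l,s,c=cv2.connectedComponentsWithStats(m); i=1+np.argmax(s[1:,4]); P[n]=c[i]+[x-16,y-16]; print(n,P[n],s[i], onz(n,[P[n]],.28).round(4))
o1,v1=ray('top',[P['top']]);o2,v2=ray('side',[P['side']])
t=np.linalg.lstsq(np.c_[v1[0],-v2[0]],o2-o1,rcond=None)[0]; print(o1+t[0]*v1[0],o2+t[1]*v2[0])
C=(o1+t[0]*v1[0]+o2+t[1]*v2[0])/2
pts=[[208,233],[212,234],[216,234.5],[220,234.8],[236,235.2],[240,235.3]]
w=onz('top',pts,.062); print(w.round(4).tolist()); print('pixel fit ang',np.degrees(np.arctan2(*(w[-2:].mean(0)-w[:2].mean(0))[[1,0]]))+180)
d=C[:2]-w[-2:].mean(0)[:2]; print('tank->',np.degrees(np.arctan2(d[1],d[0])), np.linalg.norm(C[:2]-w[-1][:2]))
th=np.radians(104);ax=np.array([np.cos(th),np.sin(th),0]);ly=np.array([-ax[1],ax[0],0]);c=np.array([.538,-.212,.024])
oc=lambda x,y,z:c+x*ax+y*ly+[0,0,z]
o=np.zeros((600,800,3),np.uint8)
for n,im,x0,y0,col in(('top',a,320,180,0),('side',b,250,180,400)):
    s=5 if n=='side' else 5
    w_,h_=(80,100) if n=='top' else (80,60)
    cr=cv2.resize(im[y0:y0+h_,x0:x0+w_],None,fx=s,fy=s,interpolation=cv2.INTER_CUBIC)
    S=[[(14,-10,24),(14,10,24),(-14,10,24),(-14,-10,24)],[(48,0,24),(14,0,24)],[(48,24,0),(14,24,0)],[(48,-24,0),(14,-24,0)],[(-30,-8,8),(-30,8,8),(-14,8,8),(-14,-8,8)]]
    for q in S:
        p=((proj(n,[oc(*(np.array(k)/1000.)) for k in q])-[x0,y0]+.5)*s).astype(int)
        cv2.polylines(cr,[p],len(q)==4,(0,0,255),1)
    o[:cr.shape[0],col:col+cr.shape[1]]=cr
cv2.imwrite('pics/ov.png',o)
E
```

```text
top [102.18266254 204.07430341] [  6   6  23  21 323] [[0.5458 0.3227 0.28  ]]
side [264.49859944 325.9047619 ] [  5   6  22  21 357] [[0.5424 0.3127 0.28  ]]
[0.54241173 0.31842118 0.29145026] [0.54076188 0.3186855  0.29106016]
[[0.5278, 0.1521, 0.062], [0.525, 0.1429, 0.062], [0.5233, 0.1337, 0.062], [0.5222, 0.1245, 0.062], [0.5194, 0.088, 0.062], [0.5187, 0.0788, 0.062]]
pixel fit ang 83.47530903861488
tank-> 84.52038739575212 0.24081018555966996
```

View pics/ov.png

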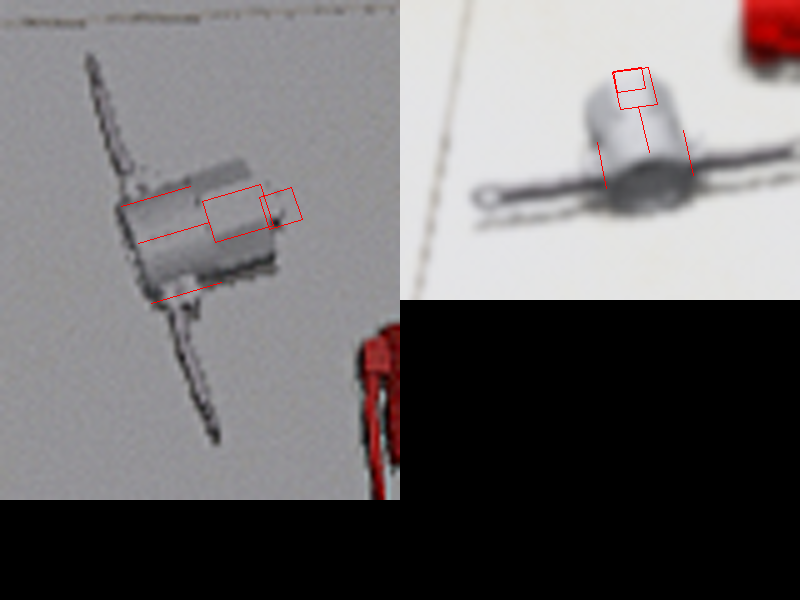

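The overlay fits the coupling: octagon centre about (0.539,-0.212), axis at 104°. The outlet axis is at about 84°, with its nose near (0.518,0.072). Tank knob at z=0.291 agrees with the given height.

```bash
cat >> h.py <<'E'
def to(x,y,z,axdeg,verbose=1):
    """shift (mm) & turn about tool y to put TCP at xyz with jaw dir at axdeg+90 (mod 180)"""
    s=robot.observe(); M=R.from_euler('xyz',s['tool_rot'])
    sh=M.inv().apply(np.array([x,y,z])-s['tool_pos'])*1000
    zx=M.apply([0,0,1]); cur=np.degrees(np.arctan2(zx[1],zx[0]))
    t=-(((axdeg+90-cur)+90)%180-90)
    print('t',round(s['time'],2),'pos',s['tool_pos'].round(4),'jaw',round(cur,1),'tilt',M.apply([0,1,0]).round(3),'q',s['qpos'].round(2),'F',s['contact_force'].round(1),'open',round(s['opening'],4))
    print('shift mm',sh.round(1),'turn y',round(t,1))
E
python3 -c "
from h import *
to(.539,-.212,.12,104);to(.539,-.212,.016,104)"
```

```text
t 0.1 pos [ 0.1911 -0.4886  0.2371] jaw -68.6 tilt [-0.     0.001 -1.   ] q [-1.34  0.34  1.52 -0.    1.28 -0.15] F [ 0.   0.1 -0.6] open 0.0917
shift mm [-424.7  117.4 -130.7] turn y -82.6
t 0.1 pos [ 0.1911 -0.4886  0.2371] jaw -68.6 tilt [-0.     0.001 -1.   ] q [-1.34  0.34  1.52 -0.    1.28 -0.15] F [ 0.   0.1 -0.6] open 0.0917
shift mm [-424.7  221.4 -130.6] turn y -82.6
```

>>> {"api": "apply_moves", "payload": {
  "plan": [
    [-0.06, 0, -0.018, 0, -10, 0, -1],
    [-0.12, 0, -0.036, 0, -20, 0, -1],
    [-0.18, 0, -0.055, 0, -30, 0, -1],
    [-0.24, 0, -0.073, 0, -40, 0, -1],
    [-0.3, 0, -0.092, 0, -50, 0, -1]
  ],
  "squeeze": 25
}}

```text
time: 0.72
tool_pos: [0.4374, -0.2933, 0.2375]
tool_rot: [-1.571, -0.0, -1.891]
contact_force: [0.1, -1.4, 0.9]
opening: 0.0917
```

```bash
python3 -c "
from h import *
to(.539,-.212,.12,104)"
```

```text
t 0.72 pos [ 0.4374 -0.2933  0.2375] jaw -18.3 tilt [-0.  0. -1.] q [-0.74  0.35  1.52 -0.    1.28 -0.42] F [ 0.1 -1.4  0.9] open 0.0917
shift mm [-109.1  117.5   70.9] turn y -32.3
```

>>> {"api": "apply_moves", "payload": {
  "plan": [
    [-0.035, 0.01, 0.023, 0, -10, 0, -1],
    [-0.07, 0.03, 0.046, 0, -20, 0, -1],
    [-0.109, 0.07, 0.071, 0, -30, 0, -1],
    [-0.109, 0.11, 0.071, 0, -32.3, 0, -1],
    [-0.109, 0.117, 0.071, 0, -32.3, 0, -1]
  ]
}}

```text
time: 1.35
tool_pos: [0.5367, -0.2128, 0.1177]
tool_rot: [-1.576, 0.004, -1.332]
contact_force: [0.0, -0.1, 0.3]
opening: 0.0917
```

```bash
python3 - <<'E'
from h import *
to(.539,-.212,.016,104)
a=cams.read_camera('top');b=cams.read_camera('side')
o=np.hstack([cv2.resize(a[170:290,310:410],(400,480)),cv2.resize(b[130:250,250:350],(400,480))]); cv2.imwrite('pics/above.png',o)
E
```

```text
t 1.35 pos [ 0.5367 -0.2128  0.1177] jaw 13.7 tilt [-0.006  0.003 -1.   ] q [-0.51  0.56  1.53 -0.    1.06 -0.75] F [ 0.  -0.1  0.3] open 0.0917
shift mm [  0.2 101.7   2.9] turn y -0.3
```

View pics/above.png

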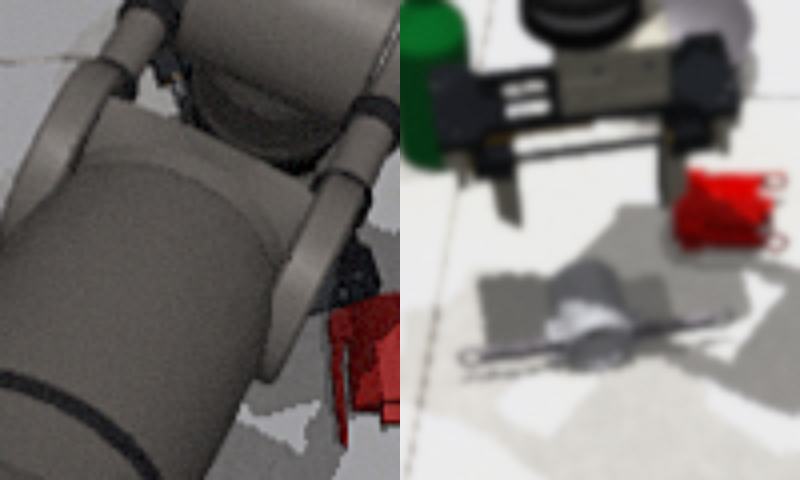

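Side view: jaws straddle the octagon evenly, red look-alike clear. Going down and gripping.

>>> {"api": "apply_moves", "payload": {
  "plan": [
    [0, 0.03, 0.001, 0, 0, 0, -1],
    [0, 0.06, 0.001, 0, 0, 0, -1],
    [0, 0.085, 0.001, 0, 0, 0, -1],
    [0, 0.1, 0.001, 0, 0, 0, -1],
    [0, 0.104, 0.001, 0, 0, 0, -1]
  ]
}}

```text
time: 2.08
tool_pos: [0.5395, -0.2146, 0.0172]
tool_rot: [-1.57, -0.001, -1.333]
contact_force: [0.6, 1.0, 0.5]
opening: 0.092
```

>>> {"api": "apply_moves", "payload": {
  "plan": [
    [0, 0, 0, 0, 0, 0, 0.2],
    [0, 0, 0, 0, 0, 0, 1],
    [0, 0, 0, 0, 0, 0, 1],
    [0, 0, 0, 0, 0, 0, 1],
    [0, 0, 0, 0, 0, 0, 1]
  ]
}}

```text
time: 2.7
tool_pos: [0.5398, -0.2143, 0.0171]
tool_rot: [-1.57, -0.001, -1.332]
contact_force: [3.0, -0.2, 0.9]
opening: 0.048
```

```bash
python3 -c "
from h import *
to(.539,-.212,.016,104)"
```

```text
t 2.7 pos [ 0.5398 -0.2143  0.0171] jaw 13.7 tilt [ 0.001 -0.001 -1.   ] q [-0.51  0.69  1.61  0.    0.84 -0.75] F [ 3.  -0.2  0.9] open 0.048
shift mm [-2.4  1.1 -0.3] turn y -0.3
```

>>> {"api": "apply_moves", "payload": {
  "plan": [
    [0, -0.02, 0, 0, 0, 0, 1],
    [0, -0.05, 0, 0, 0, 0, 1],
    [0, -0.08, 0, 0, 0, 0, 1],
    [0, -0.1, 0, 0, 0, 0, 1],
    [0, -0.1, 0, 0, 0, 0, 1]
  ]
}}

```text
time: 3.32
tool_pos: [0.5396, -0.2142, 0.1176]
tool_rot: [-1.569, -0.001, -1.332]
contact_force: [-0.5, -0.2, -3.2]
opening: 0.0479
```

```bash
python3 -c "
from h import *
to(.51,-.005,.10,84.3)
a=cv2.imread('pics/top0.png');h=cv2.cvtColor(a,cv2.COLOR_BGR2HSV);m=cv2.inRange(h,(45,100,30),(80,255,255));m[:,330:]=0
p=cv2.findNonZero(m)[:,0]; w=onz('top',p,.03); print('green',w.min(0),w.max(0))"
```

```text
t 3.33 pos [ 0.5396 -0.2142  0.1176] jaw 13.7 tilt [ 0.002 -0.001 -1.   ] q [-0.51  0.56  1.53 -0.    1.05 -0.75] F [-0.5 -0.2 -3.2] open 0.0479
shift mm [-210.3   17.3   20.6] turn y 19.4
green [ 0.66087543 -0.0116474   0.03      ] [0.75907351 0.08670268 0.03      ]
```

>>> {"api": "apply_moves", "payload": {
  "plan": [
    [-0.05, 0, 0.005, 0, 5, 0, 1],
    [-0.1, 0, 0.01, 0, 10, 0, 1],
    [-0.15, 0, 0.015, 0, 15, 0, 1],
    [-0.19, 0.01, 0.019, 0, 19.4, 0, 1],
    [-0.21, 0.017, 0.021, 0, 19.4, 0, 1]
  ]
}}

```text
time: 3.95
tool_pos: [0.5082, -0.0027, 0.0979]
tool_rot: [-1.575, 0.0, -1.67]
contact_force: [0.4, -1.3, -4.7]
opening: 0.0483
```

```bash
python3 - <<'E'
from h import *
to(.51,-.005,.055,84.3)
E
```

```text
t 3.95 pos [ 0.5082 -0.0027  0.0979] jaw -5.7 tilt [-0.004  0.001 -1.   ] q [-0.16  0.47  1.75  0.    0.92 -0.06] F [ 0.4 -1.3 -4.7] open 0.0483
shift mm [ 2.1 42.8  2.2] turn y 0.0
```

>>> {"api": "apply_moves", "payload": {
  "plan": [
    [0, 0.01, 0.001, 0, 0, 0, 1],
    [0, 0.025, 0.001, 0, 0, 0, 1],
    [0, 0.038, 0.001, 0, 0, 0, 1],
    [0, 0.043, 0.001, 0, 0, 0, 1],
    [0, 0.043, 0.001, 0, 0, 0, 1]
  ]
}}

```text
time: 4.58
tool_pos: [0.5109, -0.0055, 0.0562]
tool_rot: [-1.572, -0.0, -1.672]
contact_force: [-1.1, -0.9, -3.6]
opening: 0.0479
```

```bash
python3 - <<'E'
from h import *
to(.51,-.005,.055,84.3)
a=cams.read_camera('top');b=cams.read_camera('side'); cv2.imwrite('pics/t2.png',a); cv2.imwrite('pics/s2.png',b)
u=proj('side',[[.52,.06,.062]])[0];print('side px',u)
o=np.hstack([cv2.resize(a[195:285,200:300],None,fx=4,fy=4,interpolation=2),cv2.resize(b[230:320,240:340],None,fx=4,fy=4,interpolation=2)]); cv2.imwrite('pics/pre.png',o)
E
```

```text
t 4.58 pos [ 0.5109 -0.0055  0.0562] jaw -5.8 tilt [-0.001  0.    -1.   ] q [-0.16  0.54  1.78 -0.    0.82 -0.06] F [-1.1 -0.9 -3.6] open 0.0479
shift mm [-0.4  1.2 -0.9] turn y -0.1
side px [294.29861383 276.88985841]
```

View pics/pre.png

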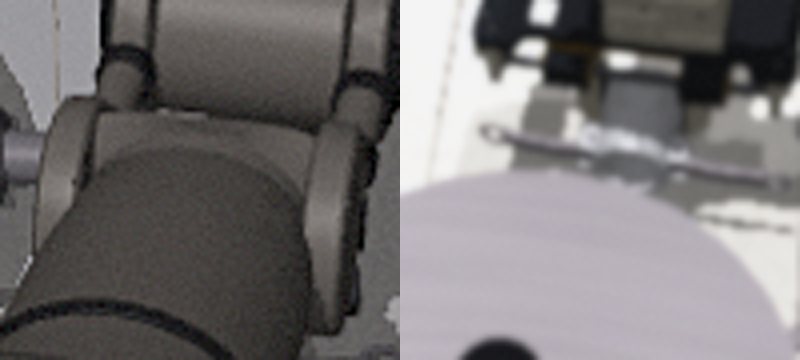

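Both fixed views are now partly blocked (by the arm in the top view and by the lid in the side view). The jaws centre the coupling, so I'll use kinematics plus force feedback and advance along tool -x.

>>> {"api": "apply_moves", "payload": {
  "plan": [
    [-0.005, 0.0011, 0, 0, 0, 0, 1],
    [-0.01, 0.0011, 0, 0, 0, 0, 1],
    [-0.015, 0.0011, 0, 0, 0, 0, 1],
    [-0.018, 0.0011, 0, 0, 0, 0, 1],
    [-0.018, 0.0011, 0, 0, 0, 0, 1]
  ]
}}

```text
time: 5.3
tool_pos: [0.5128, 0.0132, 0.0556]
tool_rot: [-1.571, -0.0, -1.67]
contact_force: [0.3, -0.5, -3.7]
opening: 0.048
```

>>> {"api": "apply_moves", "payload": {
  "plan": [
    [-0.001, 0, 0, 0, 0, 0, 1],
    [-0.002, 0, 0, 0, 0, 0, 1],
    [-0.003, 0, 0, 0, 0, 0, 1],
    [-0.004, 0, 0, 0, 0, 0, 1],
    [-0.004, 0, 0, 0, 0, 0, 1]
  ]
}}

```text
time: 5.92
tool_pos: [0.5132, 0.0169, 0.0556]
tool_rot: [-1.571, -0.0, -1.671]
contact_force: [-0.4, -0.5, -3.3]
opening: 0.0479
```

>>> {"api": "apply_moves", "payload": {
  "plan": [
    [-0.001, 0, 0, 0, 0, 0, 1],
    [-0.002, 0, 0, 0, 0, 0, 1],
    [-0.003, 0, 0, 0, 0, 0, 1],
    [-0.004, 0, 0, 0, 0, 0, 1],
    [-0.004, 0, 0, 0, 0, 0, 1]
  ]
}}

```text
time: 6.55
tool_pos: [0.5136, 0.0208, 0.0556]
tool_rot: [-1.571, -0.0, -1.671]
contact_force: [-0.2, 0.4, -3.3]
opening: 0.0476
```

>>> {"api": "apply_moves", "payload": {
  "plan": [
    [-0.001, 0.0005, 0, 0, 0, 0, 1],
    [-0.002, 0.0005, 0, 0, 0, 0, 1],
    [-0.003, 0.0005, 0, 0, 0, 0, 1],
    [-0.004, 0.0005, 0, 0, 0, 0, 1],
    [-0.004, 0.0005, 0, 0, 0, 0, 1]
  ]
}}

```text
time: 7.18
tool_pos: [0.514, 0.0248, 0.0551]
tool_rot: [-1.571, -0.0, -1.671]
contact_force: [-0.5, 1.0, -3.9]
opening: 0.0478
```

>>> {"api": "apply_moves", "payload": {
  "plan": [
    [-0.001, 0, 0, 0, 0, 0, 1],
    [-0.002, 0, 0, 0, 0, 0, 1],
    [-0.003, 0, 0, 0, 0, 0, 1],
    [-0.004, 0, 0, 0, 0, 0, 1],
    [-0.004, 0, 0, 0, 0, 0, 1]
  ]
}}

```text
time: 7.8
tool_pos: [0.5144, 0.0288, 0.0551]
tool_rot: [-1.571, -0.0, -1.671]
contact_force: [0.7, -1.0, -4.1]
opening: 0.0475
```

>>> {"api": "apply_moves", "payload": {
  "plan": [
    [-0.001, 0, 0, 0, 0, 0, 1],
    [-0.002, 0, 0, 0, 0, 0, 1],
    [-0.003, 0, 0, 0, 0, 0, 1],
    [-0.004, 0, 0, 0, 0, 0, 1],
    [-0.004, 0, 0, 0, 0, 0, 1]
  ]
}}

```text
time: 8.43
tool_pos: [0.5148, 0.0328, 0.0551]
tool_rot: [-1.571, -0.0, -1.671]
contact_force: [-0.1, -0.4, -3.7]
opening: 0.0482
```

>>> {"api": "apply_moves", "payload": {
  "plan": [
    [-0.001, 0, 0, 0, 0, 0, 1],
    [-0.002, 0, 0, 0, 0, 0, 1],
    [-0.003, 0, 0, 0, 0, 0, 1],
    [-0.004, 0, 0, 0, 0, 0, 1],
    [-0.004, 0, 0, 0, 0, 0, 1]
  ]
}}

```text
time: 9.05
tool_pos: [0.5152, 0.0368, 0.0551]
tool_rot: [-1.571, -0.0, -1.671]
contact_force: [-0.4, -0.4, -3.8]
opening: 0.0479
```

>>> {"api": "apply_moves", "payload": {
  "plan": [
    [-0.001, 0, 0, 0, 0, 0, 1],
    [-0.002, 0, 0, 0, 0, 0, 1],
    [-0.003, 0, 0, 0, 0, 0, 1],
    [-0.003, 0, 0, 0, 0, 0, 1],
    [-0.003, 0, 0, 0, 0, 0, 1]
  ]
}}

```text
time: 9.68
tool_pos: [0.5155, 0.0397, 0.0551]
tool_rot: [-1.571, -0.0, -1.671]
contact_force: [0.2, 0.7, -3.2]
opening: 0.0476
```

>>> {"api": "apply_moves", "payload": {
  "plan": [
    [-0.001, 0, 0, 0, 0, 0, 1],
    [-0.002, 0, 0, 0, 0, 0, 1],
    [-0.003, 0, 0, 0, 0, 0, 1],
    [-0.003, 0, 0, 0, 0, 0, 1],
    [-0.003, 0, 0, 0, 0, 0, 1]
  ]
}}

```text
time: 10.3
tool_pos: [0.5158, 0.0427, 0.0551]
tool_rot: [-1.571, -0.0, -1.671]
contact_force: [0.3, 1.1, -3.8]
opening: 0.0479
```

```bash
python3 - <<'E'
from h import *
to(.5157,.05,.055,84.3); print(robot.observe()['torque'])
b=cams.read_camera('side');a=cams.read_camera('top')
o=np.hstack([cv2.resize(a[195:285,180:280],None,fx=4,fy=4,interpolation=2),cv2.resize(b[230:320,240:340],None,fx=4,fy=4,interpolation=2)]); cv2.imwrite('pics/mid.png',o)
E
```

```text
t 10.3 pos [0.5158 0.0427 0.0551] jaw -5.7 tilt [ 0. -0. -1.] q [-0.07  0.55  1.77 -0.    0.82  0.03] F [ 0.3  1.1 -3.8] open 0.0479
shift mm [-7.3  0.1 -0.9] turn y -0.0
[-0.08124823 -0.11543283  0.02813029]
```

View pics/mid.png

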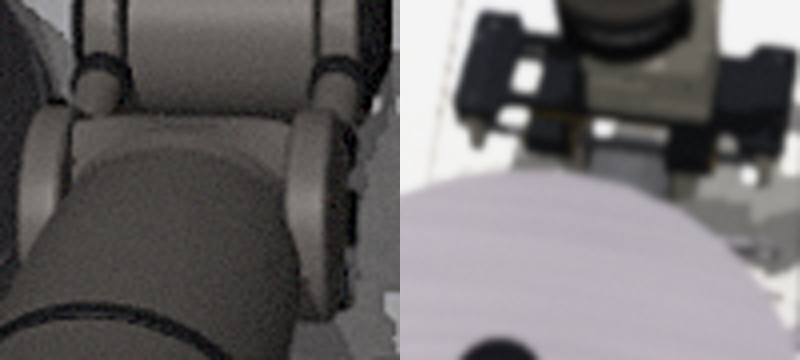

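Occluded, but the coupling is level and undisturbed. Continuing in finer steps towards the gasket.

>>> {"api": "apply_moves", "payload": {
  "plan": [
    [-0.0005, 0, 0, 0, 0, 0, 1],
    [-0.001, 0, 0, 0, 0, 0, 1],
    [-0.0015, 0, 0, 0, 0, 0, 1],
    [-0.002, 0, 0, 0, 0, 0, 1],
    [-0.002, 0, 0, 0, 0, 0, 1]
  ]
}}

```text
time: 11.02
tool_pos: [0.5161, 0.0447, 0.0551]
tool_rot: [-1.571, -0.0, -1.671]
contact_force: [-0.1, -0.6, -3.8]
opening: 0.0479
```

>>> {"api": "apply_moves", "payload": {
  "plan": [
    [-0.0005, 0, 0, 0, 0, 0, 1],
    [-0.001, 0, 0, 0, 0, 0, 1],
    [-0.0015, 0, 0, 0, 0, 0, 1],
    [-0.0015, 0, 0, 0, 0, 0, 1],
    [-0.0015, 0, 0, 0, 0, 0, 1]
  ]
}}

```text
time: 11.65
tool_pos: [0.5162, 0.0462, 0.0551]
tool_rot: [-1.571, -0.0, -1.671]
contact_force: [-0.2, 0.2, -4.4]
opening: 0.0481
```

>>> {"api": "apply_moves", "payload": {
  "plan": [
    [-0.0005, 0, 0, 0, 0, 0, 1],
    [-0.001, 0, 0, 0, 0, 0, 1],
    [-0.001, 0, 0, 0, 0, 0, 1],
    [-0.001, 0, 0, 0, 0, 0, 1],
    [-0.001, 0, 0, 0, 0, 0, 1]
  ]
}}

```text
time: 12.28
tool_pos: [0.5163, 0.0471, 0.0551]
tool_rot: [-1.571, -0.0, -1.671]
contact_force: [0.0, -1.0, -4.4]
opening: 0.048
```

>>> {"api": "apply_moves", "payload": {
  "plan": [
    [-0.0005, 0, 0, 0, 0, 0, 1],
    [-0.001, 0, 0, 0, 0, 0, 1],
    [-0.0015, 0, 0, 0, 0, 0, 1],
    [-0.0015, 0, 0, 0, 0, 0, 1],
    [-0.0015, 0, 0, 0, 0, 0, 1]
  ]
}}

```text
time: 12.9
tool_pos: [0.5164, 0.0486, 0.0551]
tool_rot: [-1.571, -0.0, -1.671]
contact_force: [-0.5, 0.1, -4.2]
opening: 0.0476
```

>>> {"api": "apply_moves", "payload": {
  "plan": [
    [-0.0005, 0, 0, 0, 0, 0, 1],
    [-0.001, 0, 0, 0, 0, 0, 1],
    [-0.001, 0, 0, 0, 0, 0, 1],
    [-0.001, 0, 0, 0, 0, 0, 1],
    [-0.001, 0, 0, 0, 0, 0, 1]
  ]
}}

```text
time: 13.52
tool_pos: [0.5165, 0.0496, 0.0551]
tool_rot: [-1.571, -0.0, -1.671]
contact_force: [0.1, -0.4, -2.6]
opening: 0.0478
```

>>> {"api": "apply_moves", "payload": {
  "plan": [
    [-0.0005, 0, 0, 0, 0, 0, 1],
    [-0.001, 0, 0, 0, 0, 0, 1],
    [-0.001, 0, 0, 0, 0, 0, 1],
    [-0.001, 0, 0, 0, 0, 0, 1],
    [-0.001, 0, 0, 0, 0, 0, 1]
  ]
}}

```text
time: 14.15
tool_pos: [0.5166, 0.0501, 0.0551]
tool_rot: [-1.571, -0.001, -1.671]
contact_force: [0.5, -4.6, -3.5]
opening: 0.0475
```

Contact at the predicted gasket depth. Now pressing in 0.25 mm rows.

>>> {"api": "apply_moves", "payload": {
  "plan": [
    [-0.0002, 0, 0, 0, 0, 0, 1],
    [-0.0004, 0, 0, 0, 0, 0, 1],
    [-0.0004, 0, 0, 0, 0, 0, 1],
    [-0.0004, 0, 0, 0, 0, 0, 1],
    [-0.0004, 0, 0, 0, 0, 0, 1]
  ]
}}

```text
time: 14.78
tool_pos: [0.5166, 0.0502, 0.0551]
tool_rot: [-1.571, -0.001, -1.671]
contact_force: [-0.2, -6.8, -3.4]
opening: 0.048
```

```bash
python3 -c "
from h import *
to(.5166,.0505,.055,84.3); print(robot.observe()['torque'])"
```

```text
t 14.78 pos [0.5166 0.0502 0.0551] jaw -5.7 tilt [-0.    -0.001 -1.   ] q [-0.05  0.55  1.76 -0.    0.83  0.05] F [-0.2 -6.8 -3.4] open 0.048
shift mm [-0.3  0.1 -0. ] turn y -0.0
[-1.03076507 -0.01897113  0.05181631]
```

>>> {"api": "apply_moves", "payload": {
  "plan": [
    [-0.0002, 0, 0, 0, 0, 0, 1],
    [-0.0004, 0, 0, 0, 0, 0, 1],
    [-0.0004, 0, 0, 0, 0, 0, 1],
    [-0.0004, 0, 0, 0, 0, 0, 1],
    [-0.0004, 0, 0, 0, 0, 0, 1]
  ]
}}

```text
time: 15.4
tool_pos: [0.5166, 0.0504, 0.0551]
tool_rot: [-1.571, -0.002, -1.671]
contact_force: [-1.1, -7.4, -3.0]
opening: 0.0477
```

```bash
python3 -c "
from h import *
print(robot.observe()['torque']);print(robot.observe()['tool_pos'])"
```

```text
[-1.23619709  0.0634635   0.10678064]
[0.51660016 0.05041468 0.05510433]
```

Compression of 0.7 mm at 7.4 N matches the gasket plus about 2 N of drag. A bit more to be firm.

>>> {"api": "apply_moves", "payload": {
  "plan": [
    [-0.0003, 0, 0, 0, 0, 0, 1],
    [-0.0006, 0, 0, 0, 0, 0, 1],
    [-0.0008, 0, 0, 0, 0, 0, 1],
    [-0.0008, 0, 0, 0, 0, 0, 1],
    [-0.0008, 0, 0, 0, 0, 0, 1]
  ]
}}

```text
time: 16.02
tool_pos: [0.5167, 0.0507, 0.0551]
tool_rot: [-1.571, -0.002, -1.671]
contact_force: [-0.5, -9.3, -4.1]
opening: 0.048
```

```bash
python3 -c "
from h import *
print(robot.observe()['torque']);print(robot.observe()['tool_pos'])"
```

```text
[-1.62119139  0.09814487  0.11777414]
[0.51668219 0.05073661 0.05510545]
```

>>> {"api": "apply_moves", "payload": {
  "plan": [
    [-0.0003, 0, 0, 0, 0, 0, 1],
    [-0.0006, 0, 0, 0, 0, 0, 1],
    [-0.0007, 0, 0, 0, 0, 0, 1],
    [-0.0007, 0, 0, 0, 0, 0, 1],
    [-0.0007, 0, 0, 0, 0, 0, 1]
  ]
}}

```text
time: 16.65
tool_pos: [0.5167, 0.051, 0.0551]
tool_rot: [-1.571, -0.003, -1.67]
contact_force: [-1.9, -12.7, -3.4]
opening: 0.0477
```

```bash
python3 -c "
from h import *
print(robot.observe()['torque']);print(robot.observe()['tool_pos'])"
```

```text
[-1.9803901   0.13970352  0.14713156]
[0.5166784  0.05103054 0.05508546]
```

Firmly home: about 1.3 mm of gasket compression and 12.7 N including drag. Releasing and lifting clear.

>>> {"api": "apply_moves", "payload": {
  "plan": [
    [0, 0, 0, 0, 0, 0, 0.4],
    [0, 0, 0, 0, 0, 0, -0.5],
    [0, 0, 0, 0, 0, 0, -1],
    [0, 0, 0, 0, 0, 0, -1],
    [0, 0, 0, 0, 0, 0, -1]
  ]
}}

```text
time: 17.27
tool_pos: [0.5169, 0.0532, 0.0552]
tool_rot: [-1.57, 0.0, -1.671]
contact_force: [-0.5, 0.3, 0.5]
opening: 0.0832
```

>>> {"api": "apply_moves", "payload": {
  "plan": [
    [0.001, -0.02, 0, 0, 0, 0, -1],
    [0.001, -0.04, 0, 0, 0, 0, -1],
    [0.001, -0.065, 0, 0, 0, 0, -1],
    [0.001, -0.09, 0, 0, 0, 0, -1],
    [0.001, -0.09, 0, 0, 0, 0, -1]
  ]
}}

```text
time: 17.9
tool_pos: [0.5179, 0.052, 0.1467]
tool_rot: [-1.567, 0.0, -1.671]
contact_force: [0.1, 0.2, -0.2]
opening: 0.0918
```

```bash
python3 - <<'E'
from h import *
to(.5167,.051,.145,84.3)
w=onz('side',[[262.75,262.75],[335,276]],.063)-[.5109,-.0055,0]
t=np.radians(84.2);A=np.array([[np.cos(t),np.sin(t)],[-np.sin(t),np.cos(t)]]); print('rings in coupling frame (pre)',(w[:,:2]@A.T).round(4))
b=cams.read_camera('side');a=cams.read_camera('top'); cv2.imwrite('pics/t3.png',a);cv2.imwrite('pics/s3.png',b)
o=np.hstack([cv2.resize(a[185:285,180:280],None,fx=4,fy=4,interpolation=2),cv2.resize(b[230:330,240:340],None,fx=4,fy=4,interpolation=2)]); cv2.imwrite('pics/rel.png',o)
E
```

```text
t 17.9 pos [0.5179 0.052  0.1467] jaw -5.7 tilt [ 0.004 -0.    -1.   ] q [-0.05  0.42  1.67 -0.    1.04  0.05] F [ 0.1  0.2 -0.2] open 0.0918
shift mm [ 1.1  1.7 -1.1] turn y -0.0
rings in coupling frame (pre) [[ 0.0382 -0.0858]
 [ 0.049   0.093 ]]
```

View pics/rel.png

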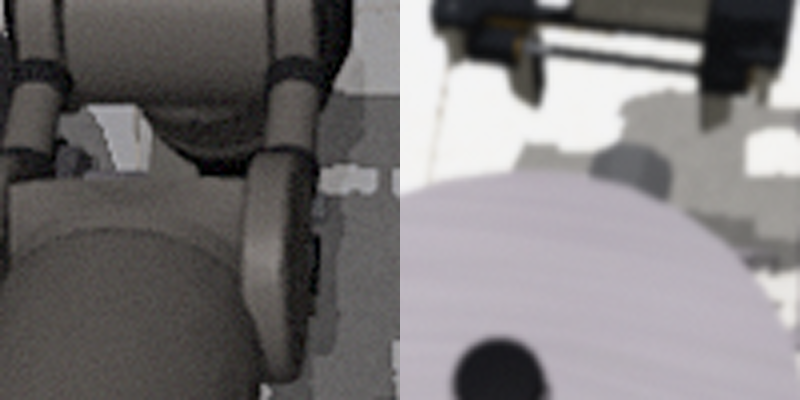

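The coupling stays on the outlet, level. Next is the left arm: close the jaws, go to its tank side, then sweep it back in an arc.

>>> {"api": "apply_moves", "payload": {
  "plan": [
    [-0.02, 0, -0.03, 0, 0, 0, 1],
    [-0.05, 0, -0.07, 0, 0, 0, 1],
    [-0.069, 0, -0.098, 0, 0, 0, 1],
    [-0.069, 0, -0.098, 0, 0, 0, 1],
    [-0.069, 0, -0.098, 0, 0, 0, 1]
  ]
}}

```text
time: 18.62
tool_pos: [0.4264, 0.1302, 0.1446]
tool_rot: [-1.571, -0.0, -1.671]
contact_force: [0.3, -0.2, -0.2]
opening: 0.0466
```

>>> {"api": "apply_moves", "payload": {
  "plan": [
    [0, 0.02, 0, 0, 0, 0, 1],
    [0, 0.05, 0, 0, 0, 0, 1],
    [0, 0.075, 0, 0, 0, 0, 1],
    [0, 0.0905, 0, 0, 0, 0, 1],
    [0, 0.0905, 0, 0, 0, 0, 1]
  ]
}}

```text
time: 19.25
tool_pos: [0.426, 0.1296, 0.0533]
tool_rot: [-1.574, -0.001, -1.672]
contact_force: [-1.0, 0.4, 0.3]
opening: 0.0007
```

```bash
cat >> h.py <<'E'
def cf():
    s=robot.observe(); p=s['tool_pos']-[.5167,.051,0]; t=np.radians(84.3)
    f=s['contact_force']; c,n=np.cos(t),np.sin(t)
    print('a,l mm',np.round([1e3*(p[0]*c+p[1]*n),1e3*(-p[0]*n+p[1]*c)],1),'z',p[2].round(4),'Fa,Fl',np.round([f[0]*c+f[1]*n,-f[0]*n+f[1]*c],1),f[2].round(1),'open',s['opening'],s['time'])
E
python3 - <<'E'
from h import *
cf()
b=cams.read_camera('side');a=cams.read_camera('top'); cv2.imwrite('pics/t4.png',a)
o=np.hstack([cv2.resize(a[185:285,180:280],None,fx=4,fy=4,interpolation=2),cv2.resize(b[210:310,250:350],None,fx=4,fy=4,interpolation=2)]); cv2.imwrite('pics/l1.png',o)
E
```

```text
a,l mm [69.2 98. ] z 0.0533 Fa,Fl [0.3 1.1] 0.3 open 0.0006981161519252039 19.25
```

View pics/l1.png

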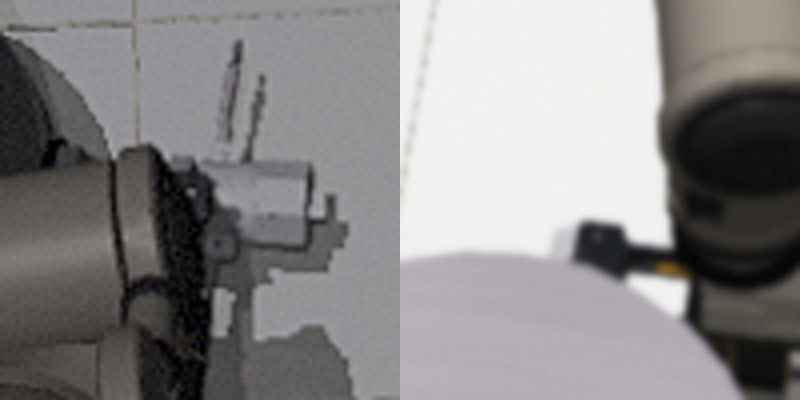

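The top view shows the coupling seated straight on the outlet with the right arm sideways. The closed jaws are on the tank side of the left arm. Sweeping.

>>> {"api": "apply_moves", "payload": {
  "plan": [
    [0.008, 0, 0.001, 0, 0, 0, 1],
    [0.014, 0, 0.001, 0, 0, 0, 1],
    [0.019, 0, 0.001, 0, 0, 0, 1],
    [0.024, 0, 0.001, 0, 0, 0, 1],
    [0.029, 0, 0.001, 0, 0, 0, 1]
  ]
}}

```text
time: 19.98
tool_pos: [0.4243, 0.1011, 0.0547]
tool_rot: [-1.571, -0.0, -1.671]
contact_force: [0.1, 0.6, -0.0]
opening: 0.0004
```

```bash
python3 - <<'E'
from h import *
cf()
a=cams.read_camera('top'); cv2.imwrite('pics/t5.png',a)
t=np.radians(84.3)
w=onz('top',[[240,195],[236.5,225]],.064)[:,:2]-[.5167,.051]
print('right arm tip/base a,l',(w@np.array([[np.cos(t),-np.sin(t)],[np.sin(t),np.cos(t)]])).round(4))
E
```

```text
a,l mm [40.7 96.9] z 0.0547 Fa,Fl [ 0.6 -0.1] -0.0 open 0.000433343425087035 19.975
right arm tip/base a,l [[ 0.0351 -0.0934]
 [ 0.0375 -0.0223]]
```

>>> {"api": "apply_moves", "payload": {
  "plan": [
    [0.009, 0, 0.001, 0, 0, 0, 1],
    [0.017, 0, 0.003, 0, 0, 0, 1],
    [0.023, 0, 0.0055, 0, 0, 0, 1],
    [0.029, 0, 0.009, 0, 0, 0, 1],
    [0.0325, 0, 0.012, 0, 0, 0, 1]
  ]
}}

```text
time: 20.65
tool_pos: [0.4332, 0.0674, 0.0546]
tool_rot: [-1.571, -0.0, -1.671]
contact_force: [-0.1, -0.2, -0.5]
opening: 0.0002
```

```bash
python3 - <<'E'
from h import *
cf()
a=cams.read_camera('top'); cv2.imwrite('pics/t6.png',a)
E
```

```text
a,l mm [ 8.1 84.7] z 0.0546 Fa,Fl [-0.2  0.1] -0.5 open 0.00019694213554400427 20.65
```

>>> {"api": "apply_moves", "payload": {
  "plan": [
    [0.003, 0, 0.0035, 0, 0, 0, 1],
    [0.0065, 0, 0.007, 0, 0, 0, 1],
    [0.009, 0, 0.0115, 0, 0, 0, 1],
    [0.011, 0, 0.0145, 0, 0, 0, 1],
    [0.0125, 0, 0.018, 0, 0, 0, 1]
  ]
}}

```text
time: 21.32
tool_pos: [0.4497, 0.0535, 0.0546]
tool_rot: [-1.571, -0.0, -1.671]
contact_force: [-1.2, 0.3, -0.3]
opening: 0.0006
```

```bash
python3 - <<'E'
from h import *
cf()
b=cams.read_camera('side');a=cams.read_camera('top'); cv2.imwrite('pics/t7.png',a)
o=np.hstack([cv2.resize(a[195:275,200:300],None,fx=4,fy=4,interpolation=2),cv2.resize(b[210:290,250:350],None,fx=4,fy=4,interpolation=2)]); cv2.imwrite('pics/l2.png',o)
E
```

```text
a,l mm [-4.1 66.9] z 0.0546 Fa,Fl [0.1 1.2] -0.3 open 0.0006140026357006373 21.325
```

View pics/l2.png

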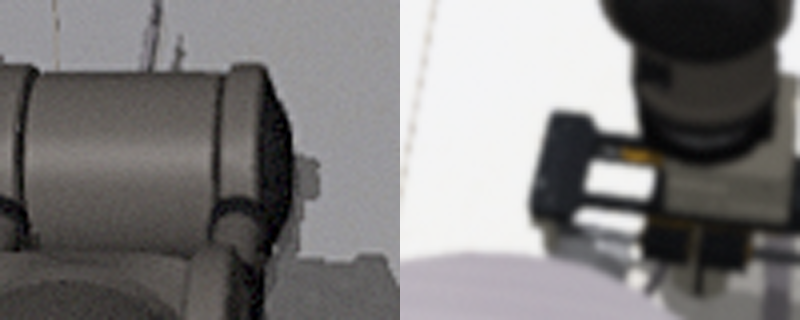

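```bash
python3 - <<'E'
from h import *
t=np.radians(84.3)
w=onz('side',[[313.75,279],[311,282]],.062)[:,:2]-[.5167,.051]
print((w@np.array([[np.cos(t),-np.sin(t)],[np.sin(t),np.cos(t)]])).round(4))
print(proj('side',[[.4497,.0535,.0436],[.4497,.0535,.062]]))
E
```

```text
[[0.008  0.0443]
 [0.0175 0.0393]]
[[323.85444455 280.3161563 ]
 [323.92197077 276.01648579]]
```

>>> {"api": "apply_moves", "payload": {
  "plan": [
    [0.001, 0, 0.003, 0, 0, 0, 1],
    [0.0015, 0, 0.005, 0, 0, 0, 1],
    [0.002, 0, 0.007, 0, 0, 0, 1],
    [0.002, 0, 0.0085, 0, 0, 0, 1],
    [0.002, 0, 0.0085, 0, 0, 0, 1]
  ]
}}

```text
time: 22.05
tool_pos: [0.458, 0.0508, 0.0546]
tool_rot: [-1.571, -0.0, -1.671]
contact_force: [-0.1, -0.2, -0.5]
opening: 0.0004
```

>>> {"api": "apply_moves", "payload": {
  "plan": [
    [0.001, 0, 0.0015, 0, 0, 0, 1],
    [0.001, 0, 0.003, 0, 0, 0, 1],
    [0.001, 0, 0.0045, 0, 0, 0, 1],
    [0.001, 0, 0.005, 0, 0, 0, 1],
    [0.001, 0, 0.005, 0, 0, 0, 1]
  ]
}}

```text
time: 22.68
tool_pos: [0.4627, 0.0493, 0.0546]
tool_rot: [-1.571, -0.0, -1.671]
contact_force: [0.5, 0.6, 0.0]
opening: 0.0009
```

```bash
python3 -c "
from h import *
cf()"
```

```text
a,l mm [-7.  53.5] z 0.0546 Fa,Fl [ 0.6 -0.5] 0.0 open 0.000940467186470288 22.675
```

>>> {"api": "apply_moves", "payload": {
  "plan": [
    [0, 0, 0.001, 0, 0, 0, 1],
    [0, 0, 0.002, 0, 0, 0, 1],
    [0, 0, 0.003, 0, 0, 0, 1],
    [0, 0, 0.003, 0, 0, 0, 1],
    [0, 0, 0.003, 0, 0, 0, 1]
  ]
}}

```text
time: 23.3
tool_pos: [0.4651, 0.049, 0.0544]
tool_rot: [-1.572, -0.0, -1.671]
contact_force: [-4.0, -2.1, 1.3]
opening: 0.0002
```

>>> {"api": "apply_moves", "payload": {
  "plan": [
    [0, 0, 0.001, 0, 0, 0, 1],
    [0, 0, 0.002, 0, 0, 0, 1],
    [0, 0, 0.003, 0, 0, 0, 1],
    [0, 0, 0.003, 0, 0, 0, 1],
    [0, 0, 0.003, 0, 0, 0, 1]
  ]
}}

```text
time: 23.92
tool_pos: [0.466, 0.0486, 0.0539]
tool_rot: [-1.577, -0.001, -1.671]
contact_force: [-9.3, -2.4, 1.8]
opening: 0.0003
```

```bash
python3 -c "
from h import *
cf()"
```

```text
a,l mm [-7.4 50.2] z 0.0539 Fa,Fl [-3.3  9. ] 1.8 open 0.0003229728552883011 23.925
```

The contact is a hard stop where a closed arm's outer face should lie (about 33 mm from the axis). Backing off, going up and over to the right arm.

>>> {"api": "apply_moves", "payload": {
  "plan": [
    [0, 0, -0.015, 0, 0, 0, 1],
    [0, 0, -0.025, 0, 0, 0, 1],
    [0, -0.03, -0.025, 0, 0, 0, 1],
    [0, -0.07, -0.025, 0, 0, 0, 1],
    [0, -0.092, -0.025, 0, 0, 0, 1]
  ]
}}

```text
time: 24.55
tool_pos: [0.445, 0.0513, 0.1487]
tool_rot: [-1.567, 0.0, -1.671]
contact_force: [-0.4, -0.2, -0.3]
opening: 0.0004
```

```bash
python3 - <<'E'
from h import *
cf()
b=cams.read_camera('side');a=cams.read_camera('top'); cv2.imwrite('pics/t8.png',a);cv2.imwrite('pics/s8.png',b)
g=cv2.cvtColor(a,6); print(g[190:250:6,225:262:3])
E
```

```text
a,l mm [-6.8 71.3] z 0.1487 Fa,Fl [-0.2  0.4] -0.3 open 0.00038794476109889304 24.55
[[146 147 149 138 155 154 152 148 152 148 152 150 153]
 [152 151 150 149 143  97 152 151 148 151 150 149 149]
 [ 58  50  56  51  55  55  48  48  43  73  79  77  43]
 [ 86  86  88  84  88  89  87  86  40  91  89  86  19]
 [ 94  92  98  90  94  94  95  95  40  95  93  94  19]
 [113 110 115 116 112 113 112 105  56 112 114  97  11]
 [123 122 122 124 122 123 127 112  63 113 118 105  29]
 [ 98  97  98  97  97  92  97  89  63  96  96  82  23]
 [ 83  83  83  85  84  83  80  86  50  86  85  80  23]
 [ 73  70  73  73  76  72  71  74  24  28  23  25  21]]
```

>>> {"api": "apply_moves", "payload": {
  "plan": [
    [-0.022, 0, 0.05, 0, 0, 0, 1],
    [-0.044, 0, 0.1, 0, 0, 0, 1],
    [-0.066, 0, 0.15, 0, 0, 0, 1],
    [-0.073, 0, 0.168, 0, 0, 0, 1],
    [-0.073, 0, 0.168, 0, 0, 0, 1]
  ]
}}

```text
time: 25.28
tool_pos: [0.6186, 0.1074, 0.1445]
tool_rot: [-1.572, -0.0, -1.67]
contact_force: [-1.4, -0.4, -0.4]
opening: 0.0006
```

```bash
python3 - <<'E'
from h import *
cf()
b=cams.read_camera('side');a=cams.read_camera('top'); cv2.imwrite('pics/t9.png',a)
o=np.hstack([cv2.resize(a[195:275,190:290],None,fx=4,fy=4,interpolation=2),cv2.resize(b[230:310,250:350],None,fx=4,fy=4,interpolation=2)]); cv2.imwrite('pics/r1.png',o)
E
```

```text
a,l mm [ 66.3 -95.8] z 0.1445 Fa,Fl [-0.5  1.4] -0.4 open 0.0006038890205309806 25.275
```

View pics/r1.png

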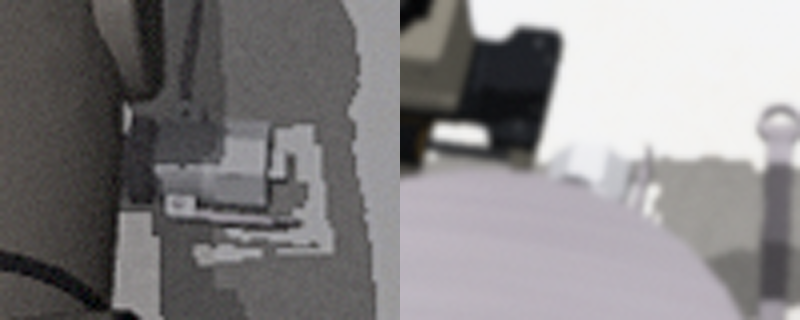

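The left arm lies flat along the body, and the right arm still stands out. Now the same on the right.

>>> {"api": "apply_moves", "payload": {
  "plan": [
    [0, 0.02, 0.001, 0, 0, 0, 1],
    [0, 0.05, 0.001, 0, 0, 0, 1],
    [0, 0.075, 0.001, 0, 0, 0, 1],
    [0, 0.09, 0.001, 0, 0, 0, 1],
    [0, 0.09, 0.001, 0, 0, 0, 1]
  ]
}}

```text
time: 26.0
tool_pos: [0.6183, 0.1067, 0.0559]
tool_rot: [-1.573, -0.0, -1.671]
contact_force: [-0.0, 0.0, 0.8]
opening: 0.0008
```

>>> {"api": "apply_moves", "payload": {
  "plan": [
    [0.006, 0, 0, 0, 0, 0, 1],
    [0.012, 0, 0, 0, 0, 0, 1],
    [0.018, 0, 0, 0, 0, 0, 1],
    [0.023, 0, 0, 0, 0, 0, 1],
    [0.026, 0, 0, 0, 0, 0, 1]
  ]
}}

```text
time: 26.62
tool_pos: [0.6167, 0.0807, 0.0567]
tool_rot: [-1.571, 0.0, -1.671]
contact_force: [0.7, -0.1, -0.4]
opening: 0.0004
```

```bash
python3 -c "
from h import *
cf()"
```

```text
a,l mm [ 39.4 -96.5] z 0.0567 Fa,Fl [ 0.  -0.7] -0.4 open 0.0004212829257599608 26.625
```

>>> {"api": "apply_moves", "payload": {
  "plan": [
    [0.0075, 0, -0.0005, 0, 0, 0, 1],
    [0.0155, 0, -0.0025, 0, 0, 0, 1],
    [0.022, 0, -0.005, 0, 0, 0, 1],
    [0.0275, 0, -0.0085, 0, 0, 0, 1],
    [0.0315, 0, -0.0115, 0, 0, 0, 1]
  ]
}}

```text
time: 27.25
tool_pos: [0.6017, 0.0505, 0.0566]
tool_rot: [-1.571, -0.0, -1.671]
contact_force: [1.0, 0.4, -0.5]
opening: 0.0005
```

>>> {"api": "apply_moves", "payload": {
  "plan": [
    [0.003, 0, -0.0035, 0, 0, 0, 1],
    [0.0065, 0, -0.007, 0, 0, 0, 1],
    [0.009, 0, -0.0115, 0, 0, 0, 1],
    [0.011, 0, -0.0145, 0, 0, 0, 1],
    [0.0125, 0, -0.018, 0, 0, 0, 1]
  ]
}}

```text
time: 27.88
tool_pos: [0.5827, 0.0402, 0.0566]
tool_rot: [-1.571, -0.0, -1.671]
contact_force: [0.5, 0.3, -0.2]
opening: 0.0001
```

>>> {"api": "apply_moves", "payload": {
  "plan": [
    [0.001, 0, -0.003, 0, 0, 0, 1],
    [0.0015, 0, -0.006, 0, 0, 0, 1],
    [0.002, 0, -0.009, 0, 0, 0, 1],
    [0.003, 0, -0.011, 0, 0, 0, 1],
    [0.003, 0, -0.013, 0, 0, 0, 1]
  ]
}}

```text
time: 28.5
tool_pos: [0.5695, 0.0385, 0.0566]
tool_rot: [-1.571, -0.0, -1.671]
contact_force: [0.4, -0.7, -0.1]
opening: 0.0003
```

```bash
python3 -c "
from h import *
cf()"
```

```text
a,l mm [ -7.2 -53.8] z 0.0566 Fa,Fl [-0.7 -0.5] -0.1 open 0.0003105268663437943 28.5
```

>>> {"api": "apply_moves", "payload": {
  "plan": [
    [0, 0, -0.001, 0, 0, 0, 1],
    [0, 0, -0.002, 0, 0, 0, 1],
    [0, 0, -0.003, 0, 0, 0, 1],
    [0, 0, -0.003, 0, 0, 0, 1],
    [0, 0, -0.003, 0, 0, 0, 1]
  ]
}}

```text
time: 29.12
tool_pos: [0.5671, 0.0387, 0.0567]
tool_rot: [-1.57, -0.0, -1.671]
contact_force: [3.6, -0.9, -0.5]
opening: 0.0004
```

```bash
python3 -c "
from h import *
cf()"
```

```text
a,l mm [ -7.3 -51.4] z 0.0567 Fa,Fl [-0.5 -3.7] -0.5 open 0.0003594035098319046 29.125
```

>>> {"api": "apply_moves", "payload": {
  "plan": [
    [0, 0, -0.001, 0, 0, 0, 1],
    [0, 0, -0.002, 0, 0, 0, 1],
    [0, 0, -0.003, 0, 0, 0, 1],
    [0, 0, -0.003, 0, 0, 0, 1],
    [0, 0, -0.003, 0, 0, 0, 1]
  ]
}}

```text
time: 29.75
tool_pos: [0.566, 0.0383, 0.0574]
tool_rot: [-1.565, -0.001, -1.671]
contact_force: [7.0, -3.7, -0.6]
opening: 0.0004
```

```bash
python3 -c "
from h import *
cf()"
```

```text
a,l mm [ -7.7 -50.3] z 0.0574 Fa,Fl [-3.  -7.4] -0.6 open 0.00036192273041727477 29.75
```

This matches the left side (hard stop at 50.3 mm against 50.2 mm). Retreating so the camera can see.

>>> {"api": "apply_moves", "payload": {
  "plan": [
    [0, 0, 0.015, 0, 0, 0, 1],
    [0, 0, 0.025, 0, 0, 0, 1],
    [0, -0.04, 0.025, 0, 0, 0, 1],
    [0, -0.09, 0.025, 0, 0, 0, 1],
    [0, -0.13, 0.025, 0, 0, 0, 1]
  ]
}}

```text
time: 30.38
tool_pos: [0.5883, 0.037, 0.1882]
tool_rot: [-1.571, 0.0, -1.671]
contact_force: [0.4, 0.0, 0.0]
opening: 0.0004
```

>>> {"api": "apply_moves", "payload": {
  "plan": [
    [0.05, -0.03, 0, 0, 0, 0, 1],
    [0.11, -0.05, 0, 0, 0, 0, 1],
    [0.17, -0.05, 0, 0, 0, 0, 1],
    [0.23, -0.05, -0.03, 0, 0, 0, 1],
    [0.29, -0.05, -0.05, 0, 0, 0, 1]
  ]
}}

```text
time: 31.0
tool_pos: [0.5106, -0.243, 0.2363]
tool_rot: [-1.572, 0.001, -1.67]
contact_force: [0.2, 0.2, -0.2]
opening: 0.0006
```

>>> {"api": "apply_moves", "payload": {
  "plan": [
    [0.05, 0, -0.02, 0, 0, 0, 1],
    [0.09, 0, -0.05, 0, 0, 0, 1],
    [0.09, 0, -0.07, 0, 0, 0, 1],
    [0.09, 0, -0.07, 0, 0, 0, 1],
    [0.09, 0, -0.07, 0, 0, 0, 1]
  ]
}}

```text
time: 31.62
tool_pos: [0.434, -0.3242, 0.2367]
tool_rot: [-1.57, 0.0, -1.67]
contact_force: [0.6, 0.2, 0.4]
opening: 0.0006
```

```bash
python3 - <<'E'
from h import *
cf()
b=cams.read_camera('side');a=cams.read_camera('top'); cv2.imwrite('pics/t10.png',a);cv2.imwrite('pics/s10.png',b)
o=np.hstack([cv2.resize(a[205:265,195:275],None,fx=5,fy=5,interpolation=2),cv2.resize(b[235:295,265:345],None,fx=5,fy=5,interpolation=2)])
q=np.hstack([cv2.resize(a,(400,300)),cv2.resize(b,(400,300))]); cv2.imwrite('pics/end.png',np.vstack([o,q]))
E
```

```text
a,l mm [-381.6   45. ] z 0.2367 Fa,Fl [ 0.3 -0.6] 0.4 open 0.0005612488142049203 31.625
```

View pics/end.png

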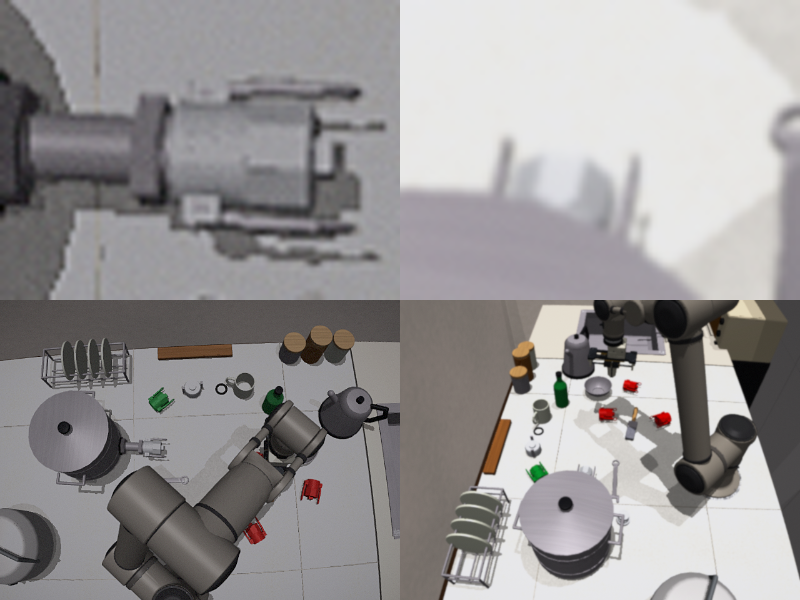

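```bash
python3 - <<'E'
from h import *
g=cv2.cvtColor(cv2.imread('pics/t10.png'),6).astype(float)
t=np.radians(84.3);A=np.array([[np.cos(t),-np.sin(t)],[np.sin(t),np.cos(t)]])
for nm,r0,r1 in(('right',219,226),('left',245,254)):
    P=[]
    for x in range(244,265):
        col=np.clip(135-g[r0:r1,x],0,None)
        if col.sum()>40: P.append([x,r0+(col*np.arange(r1-r0)).sum()/col.sum()])
    w=(onz('top',P,.062)[:,:2]-[.5167,.051])@A; k=np.polyfit(w[:,0],w[:,1],1); print(nm,len(P),'slope deg',np.degrees(np.arctan(k[0])).round(1),'l range',w[[0,-1]].round(4).tolist())
E
```

```text
right 21 slope deg 2.8 l range [[0.0209, -0.0266], [-0.0247, -0.0297]]
left 21 slope deg 1.9 l range [[0.0164, 0.0313], [-0.0288, 0.0287]]
```

```bash
python3 -c "
from h import *
print(robot.hand_in())"
```

```text
the job is handed in; nothing more can be done
None
```

The plain aluminium coupling is on the tank's outlet with both cam arms closed. I let go of it, backed the arm well clear and handed the job in at about 32 s on the robot's clock.

- **Seating:** I pushed it on level until it met the gasket, then pressed on to about 1.3 mm of compression. The last reading was 12.7 N along the axis; I put 1–2 N of that down to sliding drag, so roughly 10–11 N on the gasket. I saw no sign of jamming.
- **Arms:** I swung the left arm first, then the right, with the closed jaws. Each ended at a hard stop at the same distance from the axis (50.2 mm and 50.3 mm of jaw travel), at no more than about 10 N.
- **Last picture:** Both arms lie along the body, parallel to each other within about 1°. The bell's mouth stands about 3 mm short of the outlet's hexagon, as expected for a coupling fully home. The other objects in view looked undisturbed.
- **What I couldn't confirm:**
  - The arms and the axis direction I had estimated differ by about 2°, which I put down to pixel error.
  - I never saw the 2–6 N cam bite in the force readings, because they only come at the end of each move. That the arms are locked rests on the hard stops and the picture.

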